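# Load the toppings carousel and hold it with the sugar shaker to the front

## Task

Put the sugar shaker that stands alone on the counter to the right of the toppings carousel into the one empty cup of the carousel, fully down, upright with its domed cap up, and let go of it. Then take the wooden crossbar on top of the carousel's post and turn the carousel until the shaker stands squarely in line with the upright fin on the fixed base (the serving side). Finish while still gripping the crossbar, holding the carousel still there; leave the other things on the counter where they are.

Things in the scene. Friction and masses are not known exactly. Their poses are not given: they have to be found in the camera images.
- shaker_mid (a point): Centre of the loose sugar shaker, half-way up: waisted clear body 44 mm across up to 74 mm from its foot, domed perforated grey cap 34 mm across above that, 90 mm tall in all, about 0.1 to 0.2 kg. It stands upright on the counter. This point is 45 mm above its foot, on its axis; z is up along the axis.
- shaker: The same shaker; origin at the centre of its foot, z up along its axis towards the cap.
- empty_cup (a point): Centre of the floor of the empty cup on the carousel's turning tray (24 mm above the counter). The cup is a ring 52.4 mm inside, 57 mm outside, 18 mm high, open at the top; its centre lies 90 mm from the carousel's vertical axis. The tray (pale wood disc, 244 mm across, top 24 mm above the counter) has four such cups, 90 degrees apart; the other three hold fastened glass jars with steel lids, at most about 62 mm tall and 44 mm wide. The point turns with the tray.
- front (a point): Where the floor centre of a cup lies when that cup is squarely at the front, in line with the fin: a point fixed to the base, 90 mm from the carousel's axis and 24 mm above the counter. The upright steel fin (30 mm wide, 14 mm thick, top 33 mm above the counter) stands on a tongue of the base, 145 mm from the axis in the same direction, clear of the tray's edge.
- grip_mid (a point): Centre of the dark wooden crossbar on top of the carousel's central post, on the turning axis, 150 mm above the counter. The bar is 52 mm long, 16 mm thick, 32 mm high (134 to 166 mm above the counter), fixed to the tray. Its length (x axis) lies along the line from the turning axis to the empty cup; grip it across the thickness (y axis).
- tray (a joint): Turn of the tray about the vertical axis: 0 when the empty cup is squarely at the front (in line with the fin); grows counter-clockwise seen from above. At the start between about 0.5 and 1.35 rad, so it is turned back clockwise. It turns easily (about 0.06 N m of friction), stays where it is left and has no catches or spring.
- bell: Brass counter bell on the counter, 84 mm across, 61 mm high; origin under its centre. Leave alone.
- reader: Hand-held payment terminal, 155 x 72 x 24 mm; origin under its centre. Leave alone.
- eggs: Grey egg box, 110 x 156 x 70 mm; origin under its centre. Leave alone.
- biro: Pen lying on the counter, 143 mm long, 9 mm thick; origin under its centre. Leave alone.
- spare_jar: Loose glass jar with a flat steel lid, 44 mm across, 62 mm tall, standing on the counter; origin under its centre. Not the shaker; leave alone.
There are look-alikes about, which are no part of the job. Leave any green or red look-alike of the shaker alone.

How it is judged:
By the outcome, as a careful person would: the job done as asked, in the order asked, and still so for the second after the job is handed in, while the arm keeps its last pose, push and grip.
It also fails if it takes over 51 s, if anything falls off the work surface, if the arm or the gripper's body presses on something with over 40 N, if the wrist force passes 120 N, or if a joint passes its speed limit or range.

## Robot

A 7-joint arm with a two-finger parallel gripper is mounted at the origin on a cart in front of the work surface, level with it; the furniture and walls round the work are solid. World frame = base frame: x ahead of the robot, y to its left, z up, the work surface at z = 0. Lengths are in m, angles in rad, forces in N, time in s.
With the tool pointing down it reaches from about 0.4 to 0.85 m from the base axis. Payload 10.4 kg.
Tool frame: the origin (TCP) lies at the very end of the fingers, on their centre line; the grasp point (between the pads) lies manip.hold_point_z behind it (manip.hold_point_z is the distance from the TCP to the grasp point, in m); z points along the fingers, y is the direction in which the jaws open and shut (so a half turn about z gives the same grasp; the last joint's range is limited). The gripper opens to 85 mm and grips with 20 to 120 N. Pads are 22 mm wide; open, the fingers measure 114 mm over their backs; the gripper's body (76 mm by 85 mm) begins 54 mm behind the grasp point. The pads swing forward as they close: fully open they stand 13 mm farther back than shut.
Start: joints at [1.282, 0.332, -0.065, 1.46, 0.022, 1.35, -0.088], TCP at [0.164, -0.603, 0.201] pointing down, gripper open.
Joint ranges: [-2.6, 2.6], [-0.5, 2.12], [-1.47, 1.34], [0.16, 2.42], [-1.27, 4.41], [0.06, 2.06], [-2.6, 2.6]. Speed limits (rad/s): [2.22, 2.22, 2.79, 2.79, 3.14, 3.14, 3.14].

## Interface

Orientations are given as a unit quaternion [x, y, z, w].
In Python, from workcell import manip gives the robot as it stands.
- The arm moves only by the tool jog_arm, never from a script. Its arguments are lists of equal length, an entry for each row: "translation": the shift along the world's x, y, z in mm, a list of three; "turn": the turn about the world's z in degrees. In form: {"translation": [[x, y, z], ...], "turn": [turn, ...]}. A call has 1 to 12 rows; each row is the pose to reach, as a shift and turn from the pose measured when the call began; what a row does not reach only later rows make up. A row lasts 1/12 s, in which the tool goes at most 41.7 mm and 7.16 degrees, less where a joint would pass 70% of its speed; a pose out of reach is approached as far as the arm can. A call with a gripper value outside its range is refused whole. "grip" is the finger opening in mm, from 0 to 85.4, set as the call begins (left out, the last holds). The fingers move at their own pace and stop on an object; "grip_force" is the grip in N (left out, the last holds). Time passes only in rows, so rows that repeat a pose let the fingers close. It gives the time, the measured TCP pose, the force and the opening at its end, in the units of the state.
- manip.get_obs(): the state, without advancing time (a new reading comes with each control period).
- manip.camera(name): name is "side" or "top" or "wrist"; returns a dict with "frame" (400x640x3 uint8, red, green, blue), "mtx" (3x3 intrinsics, pixels), "pose" (4x4, takes a point from camera to world coordinates). Camera axes: x right, y down, z forward; pixel columns grow to the right and rows downward; lengths in m; the calibration is good to about 2 mm. The wrist camera is an equidistant fisheye: a pixel r from the principal point sees the ray r / f radians off the axis. A picture is of the moment at which its call begins. There is no depth.
- manip.hand_in(): hands the job in, once; it reports no verdict.
Trained networks look in a picture, given as the dict that the camera call returned (one of the last four; its "shot" number tells which), for a name from the list of things; names that differ only in an ending like _2 or _b are one class to them, and where a whole thing is asked for, a point or a joint stands for the part that bears it (a point fixed in the world has none). Each returns a list of dicts, best first, with "confidence" (0 to 1); they miss things now and then, are a little off and sometimes report something else, mostly with a low value. They report only what shows in the picture. A call takes as long as a camera call. They do not tell look-alikes from the thing itself.
- manip.outline_of(picture, label): "mask" (400x640 bool, what is visible of it) and "extent" ([left, top, right, bottom] in pixels, round what is visible of it).
- manip.pinpoint(picture, label): "at" ([column, row] in pixels: a listed point, or the origin of a listed thing).
The state is a dict: "clock": time; "joint_pos": joint angles; "joint_velocities": joint speeds; "tau": joint torques, N m; "position": TCP position; "ee_rot": TCP orientation; "ft_force": force on the tool from outside, world axes, zero at the start; "torque": the same for the moment, N m; "grip_width": opening from 0.0 (shut) to 1.0 (fully open).
Only numpy, scipy, OpenCV 4.12 (cv2) and the standard library are available. Lean on these libraries where they do the work, as an engineer would, in place of code of your own. Each camera call takes 0.05 s, during which the arm holds its last target. There are 200 camera calls.

## Working session

There is one attempt and no reset: what is moved stays moved. The work goes in short steps, Python scripts to look and compute and a tool call to move; the robot and the scene stay as the last step left them, time stands still between calls to the robot, and variables do not carry over. Pictures are saved under pics/ and viewed, about 8 in all and at most 12, crops included, and the job is handed in when it is done.

Besides the shell and the picture viewer there is one more tool, called after "Request:" by a JSON object that holds its "name" and its "arguments", one argument or row to a line. jog_arm: Moves the arm, as the interface text tells. Its arguments: {"type":"object","properties":{"translation":{"type":"array"},"turn":{"type":"array"},"grip":{"type":"number"},"grip_force":{"type":"number"}},"required":["translation","turn"]}

```bash
mkdir -p pics; cat > h.py <<'E'
import numpy as np, cv2
from workcell import manip
def ray(p,uv):
    M=np.array(p["mtx"]);T=np.array(p["pose"])
    d=np.array([(uv[0]-M[0,2])/M[0,0],(uv[1]-M[1,2])/M[1,1]])
    if p.get("fish"):
        r=np.hypot(*d); v=np.r_[d/r*np.sin(r),np.cos(r)] if r>1e-9 else np.array([0,0,1.])
    else: v=np.r_[d,1]
    return T[:3,3],T[:3,:3]@(v/np.linalg.norm(v))
def atz(p,uv,z):
    o,d=ray(p,uv); return o+d*(z-o[2])/d[2]
def tri(rs):
    A=sum(np.eye(3)-np.outer(d,d) for o,d in rs);b=sum((np.eye(3)-np.outer(d,d))@o for o,d in rs)
    return np.linalg.solve(A,b)
def cam(n):
    p=manip.camera(n); p["fish"]=(n=="wrist"); return p
def save(p,f,box=None,s=1):
    im=cv2.cvtColor(p["frame"],cv2.COLOR_RGB2BGR)
    if box: im=im[box[1]:box[3],box[0]:box[2]]
    cv2.imwrite("pics/"+f,cv2.resize(im,None,fx=s,fy=s,interpolation=cv2.INTER_CUBIC))
E
python3 - <<'E'
from h import *
o=manip.get_obs();print(o["clock"],o["position"],o["ee_rot"],manip.hold_point_z)
Z=dict(shaker_mid=.045,shaker=0,empty_cup=.024,front=.024,grip_mid=.15,spare_jar=0,bell=0,reader=0,eggs=0,biro=0)
for n in("top","side"):
    p=cam(n);save(p,n+"0.png");print(n,np.round(p["pose"],3).tolist(),p["mtx"][0])
    for k,z in Z.items():
        for r in manip.pinpoint(p,k)[:4]: print(k,np.round(r["at"]),round(r["confidence"],2),np.round(atz(p,r["at"],z),3))
E
```

```text
0.0 [ 0.1640587  -0.60264956  0.19981783] [ 9.91181978e-01  1.32505790e-01 -1.14139100e-04 -6.98958897e-04] 0.0187
top [[0.001, -0.998, 0.065, 0.479], [-1.0, 0.0, 0.013, -0.138], [-0.013, -0.065, -0.998, 1.216], [0.0, 0.0, 0.0, 1.0]] [462.83241558   0.         323.36609683]
shaker_mid [349. 254.] 0.81 [ 0.431 -0.188  0.045]
shaker_mid [309. 213.] 0.76 [ 0.534 -0.086  0.045]
shaker_mid [318. 246.] 0.74 [ 0.451 -0.11   0.045]
shaker [348. 253.] 0.79 [ 0.434 -0.185  0.   ]
shaker [310. 212.] 0.69 [ 0.541 -0.086  0.   ]
shaker [345. 211.] 0.6 [ 0.542 -0.178  0.   ]
shaker [319. 246.] 0.5 [ 0.452 -0.11   0.   ]
empty_cup [240. 245.] 0.96 [0.453 0.092 0.024]
front [212. 252.] 0.84 [0.437 0.165 0.024]
grip_mid [210. 215.] 0.68 [0.526 0.139 0.15 ]
grip_mid [428. 199.] 0.44 [ 0.561 -0.365  0.15 ]
spare_jar [429. 199.] 0.24 [ 0.574 -0.398  0.   ]
bell [319. 160.] 0.63 [ 0.677 -0.111  0.   ]
eggs [431. 201.] 0.72 [ 0.568 -0.405  0.   ]
biro [331. 286.] 0.59 [ 0.348 -0.142  0.   ]
side [[-0.961, -0.156, 0.23, 0.334], [-0.278, 0.512, -0.813, 0.763], [0.009, -0.845, -0.535, 0.687], [0.0, 0.0, 0.0, 1.0]] [420.6636167    0.         313.95221471]
shaker_mid [324. 230.] 0.92 [ 0.548 -0.086  0.045]
shaker_mid [337. 211.] 0.78 [ 0.537 -0.187  0.045]
shaker_mid [361. 230.] 0.69 [ 0.456 -0.117  0.045]
shaker_mid [374. 215.] 0.66 [ 0.435 -0.193  0.045]
shaker [338. 228.] 0.87 [ 0.528 -0.17   0.   ]
shaker [327. 245.] 0.86 [ 0.537 -0.087  0.   ]
shaker [375. 236.] 0.65 [ 0.423 -0.162  0.   ]
shaker [349. 315.] 0.55 [ 0.431  0.134 -0.   ]
empty_cup [345. 285.] 0.64 [0.455 0.073 0.024]
front [349. 319.] 0.85 [0.425 0.165 0.024]
grip_mid [311. 253.] 0.84 [0.517 0.134 0.15 ]
spare_jar [240. 241.] 0.78 [ 0.763 -0.036  0.   ]
bell [282. 233.] 0.65 [ 0.67  -0.102  0.   ]
reader [389. 191.] 0.77 [ 0.418 -0.41   0.   ]
eggs [342. 188.] 0.56 [ 0.567 -0.388  0.   ]
biro [398. 245.] 0.54 [ 0.358 -0.142  0.   ]
```

```bash
python3 -c "
import cv2,numpy as np
a=cv2.imread('pics/top0.png');b=cv2.imread('pics/side0.png')
cv2.imwrite('pics/both.png',np.vstack([a[:300] if 0 else cv2.resize(a,(480,300)),cv2.resize(b,(480,300))]))"
```

```text
(no output)
```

View pics/top0.png

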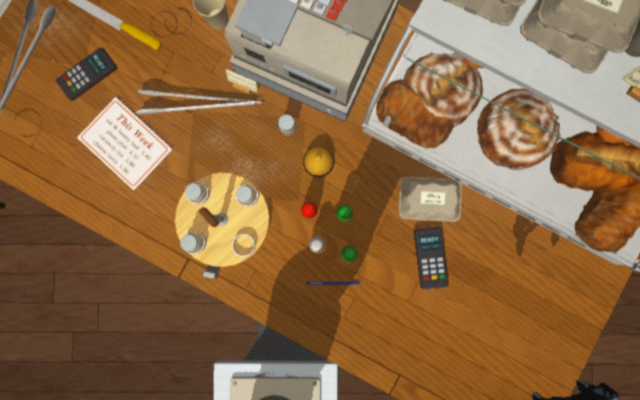

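View pics/side0.png

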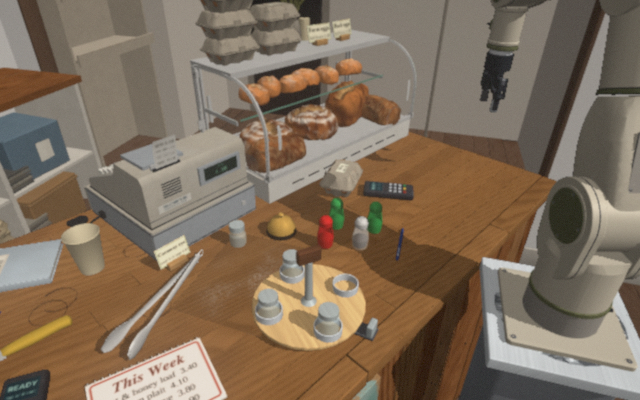

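Top view: candidates for the shaker are red (309,211), green (344,212), green (349,254) and clear body with grey cap (317,245), plus the flat-lid spare jar (287,124). By the description it's the grey-capped one at (317,245), which is (361,230) in the side view. The empty cup is at (244,241) and the fin at (211,272). I'll check this in a crop and refine the carousel.

```bash
python3 - <<'E'
from h import *
pt=cam("top");ps=cam("side")
a=cv2.resize(pt["frame"][150:290,160:380],None,fx=2.6,fy=2.6,interpolation=cv2.INTER_CUBIC)
b=cv2.resize(ps["frame"][190:350,240:460],None,fx=2.6,fy=2.6,interpolation=cv2.INTER_CUBIC)
cv2.imwrite("pics/crop1.png",cv2.cvtColor(cv2.resize(np.vstack([a,b]),None,fx=.76,fy=.76),cv2.COLOR_RGB2BGR))
R={}
for k in("empty_cup","front","grip_mid"):
    u=manip.pinpoint(pt,k)[0];v=manip.pinpoint(ps,k)[0]
    R[k]=tri([ray(pt,u["at"]),ray(ps,v["at"])]);print(k,R[k].round(4),u["at"],v["at"])
print("shk",tri([ray(pt,(318,246)),ray(ps,(361,230))]).round(4))
# tray disc: project outline boundary to z=.024, circle fit
for n,p in(("top",pt),("side",ps)):
    r=manip.outline_of(p,"tray")
    for q in r[:1]:
        c=max(cv2.findContours(q["mask"].astype(np.uint8),0,1)[0],key=len)[:,0]
        print(n,q["confidence"],q["extent"])
    hsv=cv2.cvtColor(p["frame"],cv2.COLOR_RGB2HSV)
    m=((hsv[...,0]>18)&(hsv[...,0]<30)&(hsv[...,1]>70)&(hsv[...,2]>150)).astype(np.uint8)
    box=np.zeros_like(m);e=[int(x) for x in q["extent"]];box[e[1]-5:e[3]+5,e[0]-5:e[2]+5]=1;m*=box
    n_,l,s,_=cv2.connectedComponentsWithStats(m);i=1+s[1:,4].argmax()
    c=max(cv2.findContours((l==i).astype(np.uint8),0,1)[0],key=len)[:,0]
    c=cv2.convexHull(c)[:,0]
    P=np.array([atz(p,x,.024)[:2]for x in c])
    w=np.linalg.lstsq(np.c_[2*P,np.ones(len(P))],(P**2).sum(1),rcond=None)[0]
    print("circle",w[:2].round(4),np.sqrt(w[2]+w[:2]@w[:2]).round(4))
E
```

```text
empty_cup [0.4539 0.0866 0.0253] [242.0, 244.9] [344.1, 289.3]
front [0.427  0.1607 0.0238] [213.2, 255.1] [349.2, 317.0]
grip_mid [0.5239 0.139  0.1428] [210.0, 213.9] [309.1, 257.2]
shk [ 0.4533 -0.1091  0.0506]
top 0.75 [176.5, 171.1, 271.1, 267.1]
circle [0.5208 0.1406] 0.1204
side 0.82 [251.2, 245.4, 366.2, 352.4]
circle [0.4229 0.1422] 0.0283
```

View pics/crop1.png

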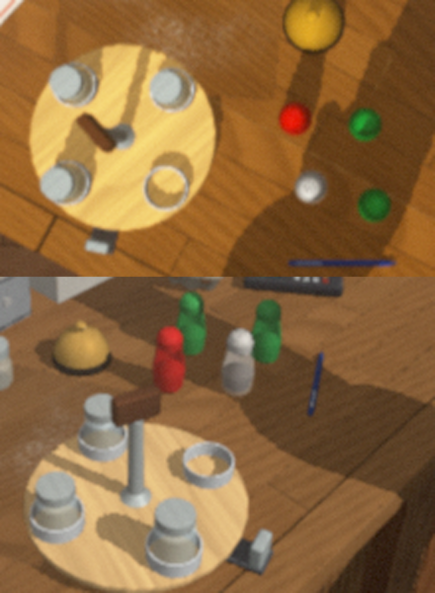

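The crop confirms it: in the side view (lower half) the clear body with the grey cap is at about (238,362), next to two greens and one red. Moving above it.

Request:
{"name": "jog_arm", "arguments": {
  "translation": [
    [12,20,5],
    [30,51,5],
    [52,88,5],
    [74,125,5],
    [96,162,5],
    [118,200,5],
    [140,238,5],
    [162,276,5],
    [184,313,5],
    [206,350,5],
    [228,388,5],
    [248,423,5]
  ],
  "turn": [2,4,6,8,10,13,16,19,22,24,26,26]
}}

```text
clock: 2.6
position: [0.4056, -0.1908, 0.206]
ee_rot: [0.936, 0.353, 0.0, 0.001]
ft_force: [1.5, -1.1, 0.4]
grip_width: 0.999
```

Request:
{"name": "jog_arm", "arguments": {
  "translation": [
    [15,25,0],
    [28,48,0],
    [36,61,0],
    [41,70,0],
    [41,70,0]
  ],
  "turn": [0,0,0,0,0],
  "grip": 70
}}

```text
clock: 3.02
position: [0.4474, -0.119, 0.2061]
ee_rot: [0.935, 0.354, 0.0, 0.0]
ft_force: [-0.5, 0.1, -0.8]
grip_width: 0.818
```

```bash
cat > w.py <<'E'
from h import *
import sys
from scipy.spatial.transform import Rotation as Ro
def state():
    o=manip.get_obs();R=Ro.from_quat(o["ee_rot"]).as_matrix()
    print("t",round(o["clock"],2),"pos",np.round(o["position"],4),"jawaz",np.degrees(np.arctan2(R[1,1],R[0,1])).round(1),"tilt",R[2].round(3),"F",np.round(o["ft_force"],1),"T",np.round(o["torque"],2),"w",round(o["grip_width"],3),"q",np.round(o["joint_pos"],2));return o
E
python3 - <<'E'
from w import *
state();p=cam("wrist");save(p,"w1.png")
print(np.round(p["pose"],3).tolist())
for k,z in(("shaker_mid",.045),("shaker",0),("empty_cup",.024),("grip_mid",.15)):
    for r in manip.pinpoint(p,k)[:4]: print(k,np.round(r["at"]),round(r["confidence"],2),np.round(atz(p,r["at"],z),4))
E
```

```text
t 3.02 pos [ 0.4474 -0.119   0.2061] jawaz -48.5 tilt [ 0.     0.001 -1.   ] F [-0.5  0.1 -0.8] T [-0.01  0.03  0.05] w 0.818 q [ 0.77 -0.   -0.6   1.83 -0.    1.31 -0.68]
[[0.662, -0.716, -0.219, 0.504], [-0.749, -0.633, -0.195, -0.07], [0.001, 0.293, -0.956, 0.378], [0.0, 0.0, 0.0, 1.0]]
shaker_mid [313. 162.] 0.93 [ 0.4586 -0.1053  0.045 ]
shaker_mid [356.  94.] 0.79 [ 0.544  -0.0905  0.045 ]
shaker_mid [409. 154.] 0.7 [ 0.5376 -0.1784  0.045 ]
shaker_mid [352. 224.] 0.61 [ 0.4335 -0.1872  0.045 ]
shaker [402. 148.] 0.87 [ 0.5403 -0.181   0.    ]
shaker [352.  94.] 0.86 [ 0.5459 -0.0896  0.    ]
shaker [349. 211.] 0.7 [ 0.4345 -0.1875  0.    ]
shaker [313. 159.] 0.66 [ 0.4549 -0.1076  0.    ]
empty_cup [196.  61.] 0.68 [0.4575 0.0784 0.024 ]
```

View pics/w1.png

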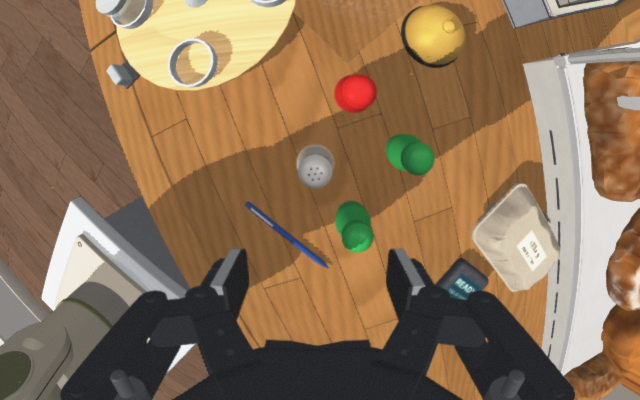

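The wrist view shows the perforated grey cap at (315,170), clear of the green at (352,230), and the cup at (193,62). Descending around it.

Request:
{"name": "jog_arm", "arguments": {
  "translation": [
    [8,12,0],
    [8,12,-20],
    [8,12,-50],
    [8,12,-85],
    [8,12,-115],
    [8,12,-145],
    [8,12,-165],
    [8,12,-174],
    [8,12,-176],
    [8,12,-176]
  ],
  "turn": [0,0,0,0,0,0,0,0,0,0]
}}

```text
clock: 4.1
position: [0.4542, -0.1106, 0.0303]
ee_rot: [0.936, 0.352, -0.0, 0.001]
ft_force: [0.0, 0.6, -0.2]
grip_width: 0.818
```

```bash
python3 - <<'E'
from w import *
state();p=cam("wrist");save(p,"w2.png",(160,0,520,400),1.5)
for k,z in(("shaker_mid",.045),("shaker",0)):
    for r in manip.pinpoint(p,k)[:3]: print(k,np.round(r["at"]),round(r["confidence"],2),np.round(atz(p,r["at"],z),4))
E
```

```text
t 4.1 pos [ 0.4542 -0.1106  0.0303] jawaz -48.8 tilt [-0.     0.001 -1.   ] F [ 0.   0.6 -0.2] T [ 0.   -0.02 -0.  ] w 0.818 q [ 0.7   0.22 -0.61  2.02  0.16  0.94 -0.84]
shaker_mid [492. 215.] 0.83 [ 0.5382 -0.1794  0.045 ]
shaker_mid [315. 241.] 0.61 [ 0.4566 -0.1086  0.045 ]
shaker [381.  98.] 0.74 [ 0.545  -0.0881  0.    ]
shaker [375. 297.] 0.66 [ 0.4349 -0.19    0.    ]
shaker [317. 213.] 0.62 [ 0.458  -0.1092  0.    ]
```

View pics/w2.png

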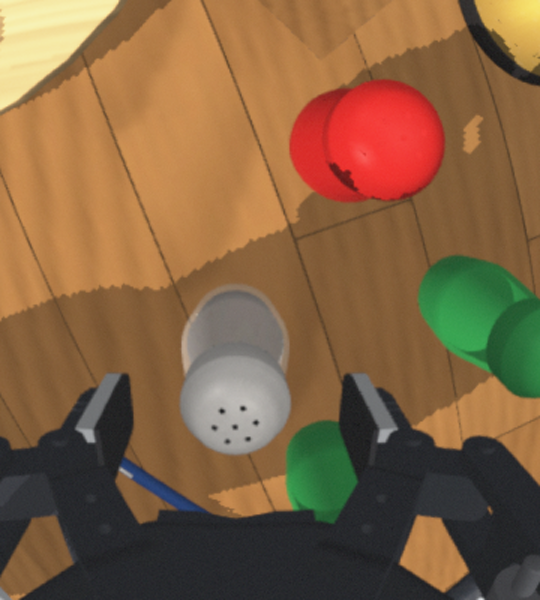

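The jaws straddle the grey cap (crop pixel (237,400)) and are centred on it. Nudge 3 mm, close and lift.

Request:
{"name": "jog_arm", "arguments": {
  "translation": [
    [2,2,0],
    [3,2,0],
    [3,2,0]
  ],
  "turn": [0,0,0]
}}

```text
clock: 4.5
position: [0.4589, -0.1086, 0.032]
ee_rot: [0.936, 0.352, 0.001, 0.002]
ft_force: [-0.9, 0.7, -0.4]
grip_width: 0.82
```

Request:
{"name": "jog_arm", "arguments": {
  "translation": [
    [0,0,0],
    [0,0,0],
    [0,0,0],
    [0,0,0],
    [0,0,0],
    [0,0,0]
  ],
  "turn": [0,0,0,0,0,0],
  "grip": 15,
  "grip_force": 45
}}

```text
clock: 5.0
position: [0.459, -0.1084, 0.0324]
ee_rot: [0.936, 0.352, 0.001, 0.002]
ft_force: [-2.0, 1.4, 6.0]
grip_width: 0.369
```

Request:
{"name": "jog_arm", "arguments": {
  "translation": [
    [0,0,8],
    [0,0,25],
    [0,0,50],
    [0,0,80],
    [0,0,110],
    [0,0,120],
    [0,0,120]
  ],
  "turn": [0,0,0,0,0,0,0]
}}

```text
clock: 5.58
position: [0.4605, -0.1088, 0.1552]
ee_rot: [0.936, 0.352, 0.003, 0.004]
ft_force: [0.6, 0.4, -0.7]
grip_width: 0.368
```

```bash
python3 - <<'E'
from w import *
state();p=cam("wrist");pt=cam("top");ps=cam("side")
for n,q in(("w",p),("t",pt),("s",ps)):
  for k,z in(("empty_cup",.024),("grip_mid",.15),("front",.024),("shaker",.1),("shaker_mid",.17)):
    for r in manip.pinpoint(q,k)[:2]: print(n,k,np.round(r["at"]),round(r["confidence"],2),np.round(atz(q,r["at"],z),4))
E
```

```text
t 5.58 pos [ 0.4605 -0.1088  0.1552] jawaz -48.8 tilt [ 0.003  0.009 -1.   ] F [ 0.6  0.4 -0.7] T [ 0.02 -0.01  0.02] w 0.368 q [ 0.74  0.06 -0.62  1.89  0.04  1.19 -0.75]
w empty_cup [176.  76.] 0.89 [0.455 0.075 0.024]
w front [118.  54.] 0.57 [0.4317 0.1554 0.024 ]
w shaker [314. 221.] 0.98 [ 0.4523 -0.1155  0.1   ]
w shaker [352. 108.] 0.87 [ 0.5359 -0.0792  0.1   ]
w shaker_mid [316. 248.] 0.88 [ 0.4602 -0.1099  0.17  ]
w shaker_mid [358. 110.] 0.72 [ 0.5312 -0.076   0.17  ]
t empty_cup [242. 244.] 0.67 [0.4568 0.0872 0.024 ]
t empty_cup [213. 252.] 0.54 [0.4344 0.1622 0.024 ]
t grip_mid [241. 244.] 0.58 [0.4577 0.0654 0.15  ]
t grip_mid [213. 216.] 0.57 [0.524  0.1302 0.15  ]
t front [212. 251.] 0.76 [0.4387 0.163  0.024 ]
t shaker [343. 212.] 0.73 [ 0.5346 -0.17    0.1   ]
t shaker [347. 253.] 0.63 [ 0.4374 -0.1799  0.1   ]
t shaker_mid [344. 209.] 0.62 [ 0.539  -0.1699  0.17  ]
t shaker_mid [308. 208.] 0.47 [ 0.5415 -0.09    0.17  ]
s empty_cup [344. 288.] 0.68 [0.4546 0.0826 0.024 ]
s grip_mid [310. 253.] 0.85 [0.5195 0.1337 0.15  ]
s front [310. 254.] 0.62 [ 0.5624 -0.0119  0.024 ]
s front [347. 317.] 0.56 [0.4299 0.1624 0.024 ]
s shaker [339. 225.] 0.77 [ 0.4991 -0.0443  0.1   ]
s shaker [326. 243.] 0.69 [0.5117 0.032  0.1   ]
s shaker_mid [378. 216.] 0.82 [ 0.4054 -0.0092  0.17  ]
s shaker_mid [324. 231.] 0.66 [0.5047 0.0791 0.17  ]
```

Gripped the waist (31 mm) and lifted. Moving short of the cup to measure it from near.

Request:
{"name": "jog_arm", "arguments": {
  "translation": [
    [0,15,0],
    [-1,45,0],
    [-2,80,0],
    [-2,110,0],
    [-3,130,0],
    [-3,140,0],
    [-3,140,0],
    [-3,140,0]
  ],
  "turn": [0,0,0,0,0,0,0,0]
}}

```text
clock: 7.15
position: [0.4561, 0.0308, 0.1523]
ee_rot: [0.936, 0.352, 0.001, 0.002]
ft_force: [-0.7, -0.4, -1.6]
grip_width: 0.367
```

```bash
python3 - <<'E'
from w import *
state();p=cam("wrist");save(p,"w3.png")
for k,z in(("empty_cup",.024),("grip_mid",.15),("front",.024),("shaker",.122),("shaker_mid",.167)):
    for r in manip.pinpoint(p,k)[:2]: print(k,np.round(r["at"]),round(r["confidence"],2),np.round(atz(p,r["at"],z),4))
E
```

```text
t 7.15 pos [0.4561 0.0308 0.1523] jawaz -48.8 tilt [ 0.001  0.005 -1.   ] F [-0.7 -0.4 -1.6] T [-0.03  0.    0.05] w 0.367 q [ 0.59  0.04 -0.76  1.92  0.03  1.19 -1.04]
empty_cup [280. 151.] 0.61 [0.4591 0.0792 0.024 ]
grip_mid [246.  35.] 0.92 [0.5205 0.1383 0.15  ]
grip_mid [555. 300.] 0.25 [ 0.5436 -0.1771  0.15  ]
front [202. 124.] 0.96 [0.4295 0.1586 0.024 ]
shaker [314. 219.] 0.96 [0.4556 0.0313 0.122 ]
shaker [483. 241.] 0.93 [ 0.5286 -0.0837  0.122 ]
shaker_mid [315. 249.] 0.97 [0.4548 0.0294 0.167 ]
shaker_mid [499. 252.] 0.76 [ 0.5286 -0.0639  0.167 ]
```

View pics/w3.png

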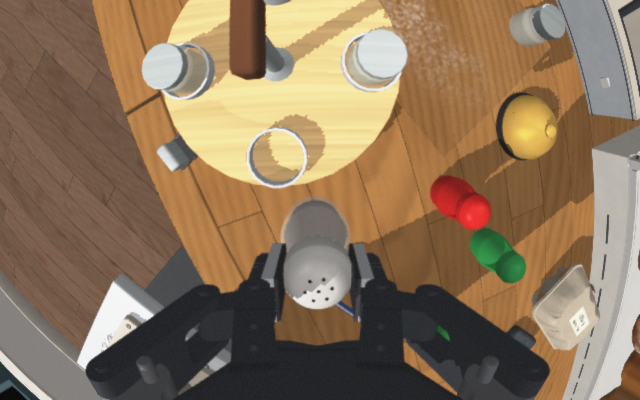

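The wrist view shows the cup rim as a circle at about (277,157), the fin at (175,153), the crossbar at (247,38) and the held shaker upright at (315,255). Projecting the rim and tray edge for an exact fit.

```bash
python3 - <<'E'
from w import *
p=cam("wrist")
def circ(P):
    P=np.array(P)[:,:2];w=np.linalg.lstsq(np.c_[2*P,np.ones(len(P))],(P**2).sum(1),rcond=None)[0]
    r=np.sqrt(w[2]+w[:2]@w[:2]);return w[:2].round(4),r.round(4),np.abs(np.hypot(*(P-w[:2]).T)-r).max().round(4)
im=p["frame"];hsv=cv2.cvtColor(im,cv2.COLOR_RGB2HSV)
m=((hsv[...,1]<60)&(hsv[...,2]>110)).astype(np.uint8)
# ring: radial scan from the eye centre, outermost grey pixel
pts=[]
for a in np.arange(0,360,5):
    for r in np.arange(36,24,-.5):
        x,y=277+r*np.cos(np.radians(a)),157+r*np.sin(np.radians(a))
        if m[int(round(y)),int(round(x))]: pts.append((x,y));break
print(len(pts))
P=[atz(p,q,.042) for q in pts];print("ring",circ(P))
c=circ(P)[0];P2=[q for q in P if abs(np.hypot(*(q[:2]-c))-.0285)<.002];print(len(P2),circ(P2))
# tray edge: first tan->brown step
tan=((hsv[...,0]>17)&(hsv[...,0]<32)&(hsv[...,1]>60)&(hsv[...,2]>170)).astype(np.uint8)
tan=cv2.morphologyEx(tan,cv2.MORPH_OPEN,np.ones((3,3)))
n_,l,s,_=cv2.connectedComponentsWithStats(tan);i=1+s[1:,4].argmax()
h=cv2.convexHull(max(cv2.findContours((l==i).astype(np.uint8),0,1)[0],key=len))[:,0]
h=[q for q in h if q[1]>5]
P=[atz(p,q,.024) for q in h];print("tray",len(h),circ(P))
C=np.array([.5208,.1395])
P2=[q for q in P if abs(np.hypot(*(q[:2]-C))-.122)<.004];print(len(P2),len(P2)>4 and circ(P2))
E
```

```text
72
ring (array([0.4553, 0.0781]), np.float64(0.0286), np.float64(0.0011))
72 (array([0.4553, 0.0781]), np.float64(0.0286), np.float64(0.0011))
tray 32 (array([0.5209, 0.1375]), np.float64(0.1202), np.float64(0.0007))
32 (array([0.5209, 0.1375]), np.float64(0.1202), np.float64(0.0007))
```

Ring radius 28.6 mm and 89 mm from the axis both check out. Moving over the cup and part way down.

Request:
{"name": "jog_arm", "arguments": {
  "translation": [
    [0,10,0],
    [0,25,-5],
    [0,38,-15],
    [0,45,-30],
    [0,47,-42],
    [0,47,-52],
    [0,47,-55],
    [0,47,-55],
    [0,47,-55]
  ],
  "turn": [0,0,0,0,0,0,0,0,0]
}}

```text
clock: 8.25
position: [0.4562, 0.0775, 0.0975]
ee_rot: [0.936, 0.351, 0.001, 0.002]
ft_force: [0.5, 0.0, -0.6]
grip_width: 0.369
```

```bash
python3 - <<'E'
from w import *
state();p=cam("wrist");s=cam("side")
a=p["frame"][100:300,215:415];b=s["frame"][210:330,285:405]
a=cv2.resize(a,(500,500),interpolation=2);b=cv2.resize(b,(300,300),interpolation=2);b=np.vstack([b,np.zeros((200,300,3),np.uint8)])
cv2.imwrite("pics/w4.png",cv2.cvtColor(np.hstack([a,b]),cv2.COLOR_RGB2BGR))
for k,z in(("empty_cup",.024),("shaker",.066),("shaker_mid",.111)):
    for r in manip.pinpoint(p,k)[:1]: print(k,np.round(r["at"]),round(r["confidence"],2),np.round(atz(p,r["at"],z),4))
    for r in manip.pinpoint(s,k)[:3]: print(" side",k,np.round(r["at"]),round(r["confidence"],2),np.round(atz(s,r["at"],z),4))
E
```

```text
t 8.25 pos [0.4562 0.0775 0.0975] jawaz -48.9 tilt [ 0.001  0.004 -1.   ] F [ 0.5  0.  -0.6] T [-0.06 -0.04 -0.02] w 0.369 q [ 0.51  0.13 -0.81  1.97  0.11  1.08 -1.21]
empty_cup [319. 201.] 0.91 [0.4581 0.0749 0.024 ]
 side empty_cup [343. 290.] 0.77 [0.4553 0.0887 0.024 ]
shaker [489. 233.] 0.97 [ 0.5366 -0.037   0.066 ]
 side shaker [327. 246.] 0.81 [ 0.5182 -0.0023  0.066 ]
 side shaker [373. 232.] 0.8 [ 0.4222 -0.0892  0.066 ]
 side shaker [337. 226.] 0.57 [ 0.5143 -0.0885  0.066 ]
shaker_mid [508. 250.] 0.98 [ 0.5346 -0.0241  0.111 ]
 side shaker_mid [324. 230.] 0.8 [ 0.5243 -0.0011  0.111 ]
 side shaker_mid [375. 214.] 0.76 [ 0.4213 -0.0996  0.111 ]
 side shaker_mid [339. 210.] 0.6 [ 0.5115 -0.0921  0.111 ]
```

View pics/w4.png

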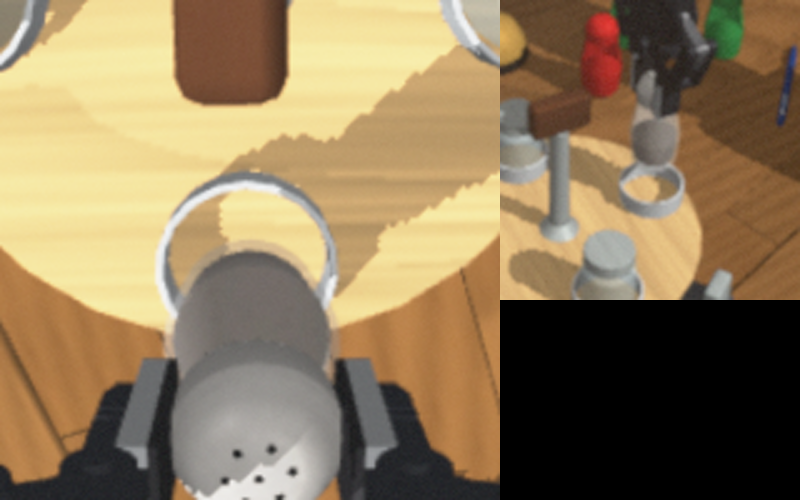

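```bash
python3 - <<'E'
from w import *
p=cam("wrist");s=cam("side");o=manip.get_obs()
W=lambda x,y:(215+x/2.5-.3,100+y/2.5-.3);S=lambda x,y:(285+(x-500)/2.5-.3,210+y/2.5-.3)
zf=o["position"][2]-.032
hsv=cv2.cvtColor(p["frame"],cv2.COLOR_RGB2HSV);m=(hsv[...,1]<60)&(hsv[...,2]>110)
pts=[]
for a in np.arange(185,356,5):
    for r in np.arange(44,28,-.5):
        x,y=314+r*np.cos(np.radians(a)),205+r*np.sin(np.radians(a))
        if m[int(round(y)),int(round(x))]: pts.append((x,y));break
P=np.array([atz(p,q,.042)[:2] for q in pts])
for it in range(2):
    w=np.linalg.lstsq(np.c_[2*P,np.ones(len(P))],(P**2).sum(1),rcond=None)[0];r=np.sqrt(w[2]+w[:2]@w[:2]);d=np.abs(np.hypot(*(P-w[:2]).T)-r);print("ring",w[:2].round(4),r.round(4),d.max().round(4));P=P[d<.0012]
print("foot far edge",atz(p,W(250,240),zf+.002).round(4),"L/R",atz(p,W(168,320),zf+.002).round(4),atz(p,W(336,320),zf+.002).round(4))
print("side foot",atz(s,S(655,158),zf).round(4),"rim",atz(s,S(652,183),.042).round(4))
E
```

```text
ring [0.4575 0.0804] 0.0275 0.0012
ring [0.4578 0.0805] 0.0273 0.001
foot far edge [0.4687 0.0889 0.0674] L/R [0.4357 0.091  0.0674] [0.4669 0.0552 0.0674]
side foot [0.4521 0.0768 0.0654] rim [0.4521 0.0835 0.042 ]
```

Request:
{"name": "jog_arm", "arguments": {
  "translation": [
    [1,3,0],
    [1,3,0],
    [1,3,-8],
    [1,3,-16],
    [1,3,-21],
    [1,3,-25],
    [1,3,-25]
  ],
  "turn": [0,0,0,0,0,0,0]
}}

```text
clock: 9.33
position: [0.4563, 0.0807, 0.0712]
ee_rot: [0.936, 0.352, 0.001, 0.002]
ft_force: [-0.7, 0.9, -0.5]
grip_width: 0.37
```

```bash
python3 - <<'E'
from w import *
state();p=cam("wrist");s=cam("side")
a=p["frame"][100:300,215:415];b=s["frame"][210:330,285:405]
a=cv2.resize(a,(400,400),interpolation=2);b=cv2.resize(b,(400,400),interpolation=2)
cv2.imwrite("pics/w5.png",cv2.cvtColor(np.hstack([a,b]),cv2.COLOR_RGB2BGR))
E
```

```text
t 9.33 pos [0.4563 0.0807 0.0712] jawaz -48.8 tilt [ 0.     0.003 -1.   ] F [-0.7  0.9 -0.5] T [-0.03 -0.01  0.02] w 0.37 q [ 0.49  0.18 -0.81  1.99  0.15  1.03 -1.25]
```

View pics/w5.png

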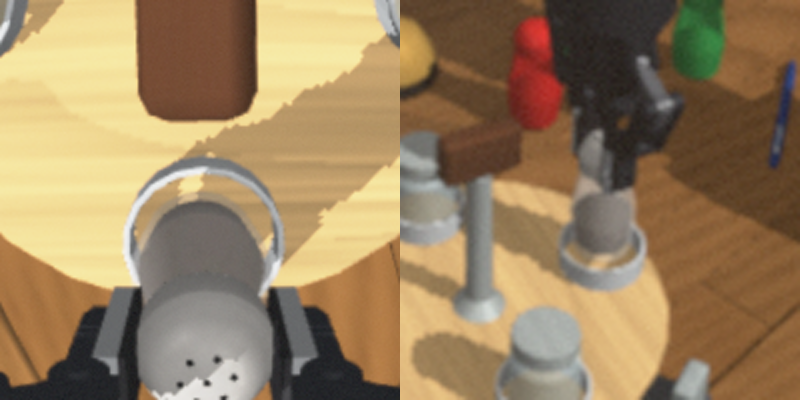

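The shaker foot sits about centred sideways but around 4 mm too far outward from the axis in both views: in the left crop the far gap is at (203,182), and in the right crop the foot is at (603,235) against the rim at (603,248). Shifting inward and going on down.

Request:
{"name": "jog_arm", "arguments": {
  "translation": [
    [1,1,0],
    [3,2,0],
    [3,2,0],
    [3,2,-4],
    [3,2,-7],
    [3,2,-8]
  ],
  "turn": [0,0,0,0,0,0]
}}

```text
clock: 9.93
position: [0.4596, 0.0828, 0.0636]
ee_rot: [0.936, 0.351, 0.001, 0.002]
ft_force: [-0.9, 0.7, -1.4]
grip_width: 0.369
```

```bash
python3 - <<'E'
from w import *
state();p=cam("wrist");s=cam("side")
a=p["frame"][120:280,235:395];b=s["frame"][240:310,310:380]
a=cv2.resize(a,(400,400),interpolation=2);b=cv2.resize(b,(400,400),interpolation=2)
cv2.imwrite("pics/w6.png",cv2.cvtColor(np.hstack([a,b]),cv2.COLOR_RGB2BGR))
E
```

```text
t 9.93 pos [0.4596 0.0828 0.0636] jawaz -48.8 tilt [ 0.001  0.004 -1.   ] F [-0.9  0.7 -1.4] T [-0.04  0.02 -0.07] w 0.369 q [ 0.47  0.2  -0.8   1.99  0.17  1.02 -1.26]
```

View pics/w6.png

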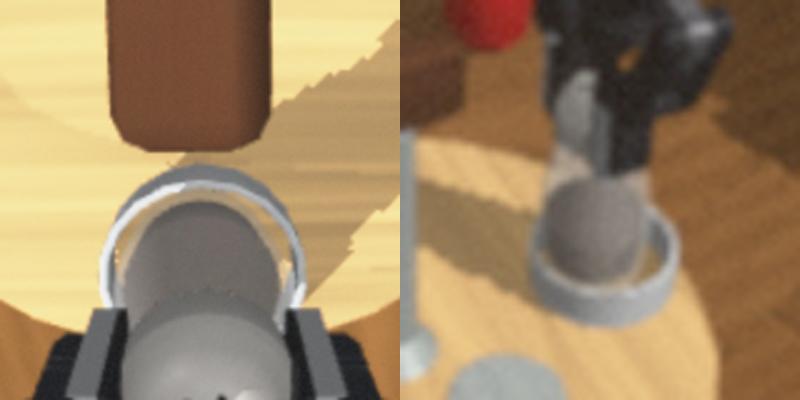

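The foot is now inside the ring; the side view suggests it's 1–2 mm too far inward. Backing off 1 mm and lowering to the floor.

Request:
{"name": "jog_arm", "arguments": {
  "translation": [
    [-1,-1,0],
    [-1,-1,-3],
    [-1,-1,-6],
    [-1,-1,-8],
    [-1,-1,-9],
    [-1,-1,-9]
  ],
  "turn": [0,0,0,0,0,0]
}}

```text
clock: 10.53
position: [0.4602, 0.0819, 0.0562]
ee_rot: [0.936, 0.351, 0.002, 0.002]
ft_force: [-2.7, -1.8, 13.8]
grip_width: 0.369
```

```bash
python3 -c "
from w import *
state()"
```

```text
t 10.53 pos [0.4602 0.0819 0.0562] jawaz -48.8 tilt [ 0.002  0.006 -1.   ] F [-2.7 -1.8 13.8] T [-0.66  0.45 -0.05] w 0.369 q [ 0.47  0.21 -0.8   2.    0.18  1.   -1.27]
```

Contact came at TCP 0.056, which is the expected floor height (0.024 + 0.032). Release and rise straight up.

Request:
{"name": "jog_arm", "arguments": {
  "translation": [
    [0,0,0],
    [0,0,0],
    [0,0,0],
    [0,0,0],
    [0,0,0]
  ],
  "turn": [0,0,0,0,0],
  "grip": 70
}}

```text
clock: 10.95
position: [0.46, 0.0819, 0.056]
ee_rot: [0.936, 0.352, 0.002, 0.002]
ft_force: [0.3, -0.2, -0.3]
grip_width: 0.821
```

Request:
{"name": "jog_arm", "arguments": {
  "translation": [
    [0,0,10],
    [0,0,35],
    [0,0,70],
    [0,0,105],
    [0,0,140],
    [0,0,160],
    [0,0,165],
    [0,0,165]
  ],
  "turn": [0,0,0,0,0,0,0,0]
}}

```text
clock: 11.62
position: [0.4607, 0.0821, 0.2228]
ee_rot: [0.936, 0.352, 0.003, 0.003]
ft_force: [-0.4, -0.0, -1.1]
grip_width: 0.824
```

```bash
python3 - <<'E'
from w import *
state();p=cam("wrist");s=cam("side")
a=p["frame"][:300,150:450];b=s["frame"][210:350,240:380]
a=cv2.resize(a,(400,400),interpolation=2);b=cv2.resize(b,(400,400),interpolation=2)
cv2.imwrite("pics/w7.png",cv2.cvtColor(np.hstack([a,b]),cv2.COLOR_RGB2BGR))
for n,q in(("w",p),("s",s)):
  for k,z in(("grip_mid",.15),("front",.024),("shaker",.024),("shaker_mid",.069)):
    for r in manip.pinpoint(q,k)[:2]: print(n,k,np.round(r["at"]),round(r["confidence"],2),np.round(atz(q,r["at"],z),4))
E
```

```text
t 11.62 pos [0.4607 0.0821 0.2228] jawaz -48.8 tilt [ 0.004  0.008 -1.   ] F [-0.4 -0.  -1.1] T [ 0.    0.04 -0.01] w 0.824 q [ 0.55  0.01 -0.81  1.79  0.01  1.34 -1.12]
w grip_mid [312. 101.] 0.9 [0.5207 0.1368 0.15  ]
w grip_mid [383. 314.] 0.19 [ 0.4166 -0.0468  0.15  ]
w front [254. 152.] 0.75 [0.4309 0.1546 0.024 ]
w shaker [445. 202.] 0.95 [ 0.5445 -0.0751  0.024 ]
w shaker [315. 174.] 0.93 [0.4581 0.0797 0.024 ]
w shaker_mid [488. 255.] 0.97 [ 0.5362 -0.1563  0.069 ]
w shaker_mid [456. 214.] 0.75 [ 0.5417 -0.072   0.069 ]
s grip_mid [311. 259.] 0.69 [0.5126 0.15   0.15  ]
s front [346. 318.] 0.82 [0.4315 0.164  0.024 ]
s shaker [371. 233.] 0.92 [ 0.4312 -0.1408  0.024 ]
s shaker [338. 228.] 0.89 [ 0.5205 -0.1373  0.024 ]
s shaker_mid [325. 231.] 0.93 [ 0.5367 -0.0533  0.069 ]
s shaker_mid [344. 272.] 0.79 [0.4587 0.08   0.069 ]
```

View pics/w7.png

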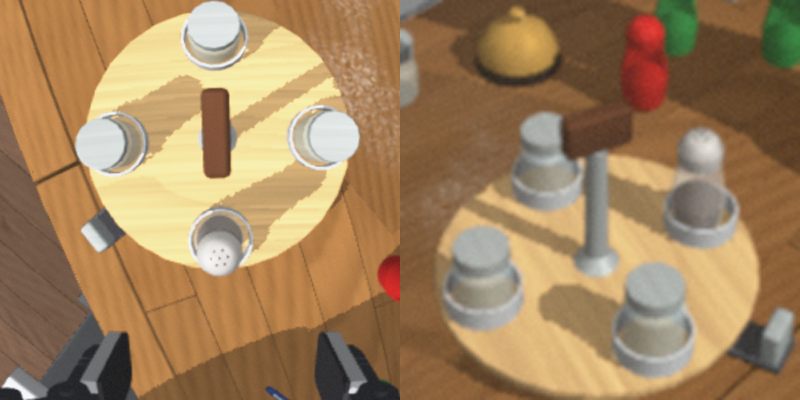

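The shaker stands upright in the cup (left crop (220,250), right crop (700,190)) and the other cups are untouched. Now the crossbar at (215,132) in the left crop.

Request:
{"name": "jog_arm", "arguments": {
  "translation": [
    [12,11,0],
    [30,27,0],
    [48,44,0],
    [58,53,0],
    [60,55,-10],
    [60,55,-30],
    [60,55,-55],
    [60,55,-78],
    [60,55,-90],
    [60,55,-92],
    [60,55,-92]
  ],
  "turn": [0,1,1,1,1,1,1,1,1,1,1],
  "grip": 60
}}

```text
clock: 13.03
position: [0.5193, 0.1365, 0.1283]
ee_rot: [0.933, 0.36, 0.001, 0.002]
ft_force: [0.2, 0.2, 1.6]
grip_width: 0.703
```

```bash
python3 - <<'E'
from w import *
state();p=cam("wrist");save(p,"w8.png",(150,60,490,400),1.5)
for k,z in(("grip_mid",.15),("front",.024),("shaker",.024)):
    for r in manip.pinpoint(p,k)[:2]: print(k,np.round(r["at"]),round(r["confidence"],2),np.round(atz(p,r["at"],z),4))
E
```

```text
t 13.03 pos [0.5193 0.1365 0.1283] jawaz -47.8 tilt [ 0.001  0.004 -1.   ] F [0.2 0.2 1.6] T [0.04 0.02 0.03] w 0.703 q [ 0.38  0.3  -0.84  1.76  0.24  1.19 -1.36]
grip_mid [315. 248.] 0.93 [0.5212 0.1383 0.15  ]
front [240. 242.] 0.75 [0.4302 0.1574 0.024 ]
shaker [440. 371.] 0.97 [ 0.4449 -0.1623  0.024 ]
shaker [463. 291.] 0.84 [ 0.5456 -0.0708  0.024 ]
```

View pics/w8.png

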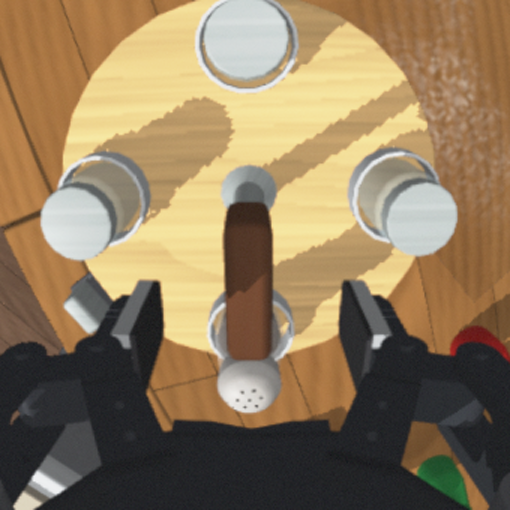

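The bar is centred between the jaws at (248,290) and aligned with them. Close.

Request:
{"name": "jog_arm", "arguments": {
  "translation": [
    [1,1,1],
    [1,1,1],
    [1,1,1],
    [1,1,1],
    [1,1,1],
    [1,1,1],
    [1,1,1],
    [1,1,1]
  ],
  "turn": [0,0,0,0,0,0,0,0],
  "grip": 5,
  "grip_force": 50
}}

```text
clock: 13.9
position: [0.521, 0.1391, 0.1315]
ee_rot: [0.933, 0.36, 0.003, 0.002]
ft_force: [-4.9, 2.2, 6.4]
grip_width: 0.164
```

```bash
python3 - <<'E'
from w import *
state();p=cam("wrist")
for k,z in(("front",.024),("grip_mid",.15)):
    for r in manip.pinpoint(p,k)[:1]: print(k,np.round(r["at"]),round(r["confidence"],2),np.round(atz(p,r["at"],z),4))
E
```

```text
t 13.9 pos [0.521  0.1391 0.1315] jawaz -47.8 tilt [ 0.003  0.005 -1.   ] F [-4.9  2.2  6.4] T [0.35 1.12 0.01] w 0.164 q [ 0.38  0.3  -0.84  1.75  0.24  1.2  -1.36]
front [245. 243.] 0.93 [0.4323 0.155  0.024 ]
grip_mid [318. 248.] 0.75 [0.5226 0.138  0.15  ]
```

Gripped, with low force. Turning clockwise in a first stage.

Request:
{"name": "jog_arm", "arguments": {
  "translation": [
    [0,0,0],
    [0,0,0],
    [0,0,0],
    [0,0,0],
    [0,0,0],
    [0,0,0],
    [0,0,0],
    [0,0,0],
    [0,0,0],
    [0,0,0],
    [0,0,0],
    [0,0,0]
  ],
  "turn": [-1,-4,-8,-12,-16,-20,-24,-28,-32,-35,-36,-36]
}}

```text
clock: 15.05
position: [0.5209, 0.1391, 0.1316]
ee_rot: [0.999, 0.054, 0.002, 0.003]
ft_force: [-2.3, -0.1, 3.2]
grip_width: 0.162
```

```bash
python3 - <<'E'
from w import *
state();p=cam("wrist");s=cam("side");t=cam("top")
for n,q in(("w",p),("s",s),("t",t)):
  for k,z in(("front",.024),("grip_mid",.15),("shaker",.024),("shaker_mid",.069)):
    for r in manip.pinpoint(q,k)[:3]: print(n,k,np.round(r["at"]),round(r["confidence"],2),np.round(atz(q,r["at"],z),4))
E
```

```text
t 15.05 pos [0.5209 0.1391 0.1316] jawaz -83.8 tilt [ 0.003  0.005 -1.   ] F [-2.3 -0.1  3.2] T [-0.04  0.47 -0.06] w 0.162 q [ 0.3   0.28 -0.75  1.75  0.21  1.19 -1.97]
w grip_mid [317. 248.] 0.91 [0.5227 0.1385 0.15  ]
w grip_mid [539.  82.] 0.26 [0.636  0.0191 0.15  ]
w shaker [509. 187.] 0.92 [ 0.5491 -0.0667  0.024 ]
w shaker [561. 200.] 0.92 [ 0.5439 -0.1574  0.024 ]
w shaker [541. 269.] 0.84 [ 0.4503 -0.1615  0.024 ]
w shaker_mid [580. 212.] 0.9 [ 0.5428 -0.147   0.069 ]
w shaker_mid [314. 295.] 0.82 [0.4367 0.1312 0.069 ]
w shaker_mid [531. 200.] 0.75 [ 0.5473 -0.0647  0.069 ]
s front [347. 318.] 0.8 [0.4294 0.1639 0.024 ]
s grip_mid [310. 256.] 0.78 [0.5154 0.1438 0.15  ]
s shaker [349. 308.] 0.91 [0.4319 0.1378 0.024 ]
s shaker [372. 230.] 0.68 [ 0.4317 -0.1514  0.024 ]
s shaker [336. 224.] 0.58 [ 0.5291 -0.1522  0.024 ]
s shaker_mid [338. 209.] 0.93 [ 0.5292 -0.1602  0.069 ]
s shaker_mid [324. 232.] 0.65 [ 0.5384 -0.0502  0.069 ]
s shaker_mid [353. 290.] 0.59 [0.4288 0.1269 0.069 ]
t front [213. 254.] 0.61 [0.4293 0.1621 0.024 ]
t grip_mid [210. 215.] 0.81 [0.5244 0.139  0.15  ]
t shaker [287. 127.] 0.73 [ 0.7602 -0.0274  0.024 ]
t shaker [346. 213.] 0.7 [ 0.5356 -0.1809  0.024 ]
t shaker [309. 210.] 0.69 [ 0.5446 -0.085   0.024 ]
t shaker_mid [307. 210.] 0.73 [ 0.5406 -0.0828  0.069 ]
t shaker_mid [219. 252.] 0.68 [0.4368 0.1362 0.069 ]
t shaker_mid [344. 211.] 0.57 [ 0.5394 -0.1746  0.069 ]
```

The tray follows the gripper. Next, find the fin itself by colour near its expected spot and take its azimuth from its top face in all three cameras.

```bash
cat > fin.py <<'E'
from w import *
C=np.array([.521,.1385])
def proj(p,X):
    T=np.linalg.inv(np.array(p["pose"]));v=T[:3,:3]@X+T[:3,3];M=np.array(p["mtx"])
    if p["fish"]:
        r=np.hypot(v[0],v[1]);d=v[:2]/r*np.arctan2(r,v[2])
    else: d=v[:2]/v[2]
    return np.array([M[0,0]*d[0]+M[0,2],M[1,1]*d[1]+M[1,2]])
def topview(p,z,s=2000,x=(.34,.60),y=(.04,.26)):
    # rectified map at height z: column = y, row = x (image up = +x, left = +y)
    xs=np.arange(x[1],x[0],-1/s);ys=np.arange(y[1],y[0],-1/s)
    m=np.array([[proj(p,np.array([a,b,z])) for b in ys] for a in xs],np.float32)
    return cv2.remap(p["frame"],m[...,0],m[...,1],1)
E
python3 - <<'E'
from fin import *
outs=[]
for n in("wrist","side","top"):
    p=cam(n)
    im=topview(p,.033,1500,(.33,.47),(.11,.24));outs.append(im)
    hsv=cv2.cvtColor(im,cv2.COLOR_RGB2HSV)
    for lo in (120,150,180):
        m=((hsv[...,1]<50)&(hsv[...,2]>lo)).astype(np.uint8)
        k,l,s,c=cv2.connectedComponentsWithStats(m)
        for i in range(1,k):
            if s[i,4]>150:
                X=np.array([.47-c[i,1]/1500,.24-c[i,0]/1500]);d=X-C;R=np.hypot(*d)
                if .125<R<.165:
                    rr=cv2.minAreaRect(cv2.findContours((l==i).astype(np.uint8),0,1)[0][0])
                    print(n,lo,X.round(4),"R",R.round(4),"az",np.degrees(np.arctan2(d[1],d[0])).round(1),"size mm",np.round(np.array(rr[1])/1.5,1),"ang",round(rr[2],1))
cv2.imwrite("pics/fin.png",cv2.cvtColor(np.hstack([cv2.resize(o,None,fx=1.3,fy=1.3) for o in outs]),cv2.COLOR_RGB2BGR)); print(outs[0].shape)
E
```

```text
wrist 120 [0.3806 0.1252] R 0.141 az -174.6 size mm [48.7 34. ] ang 90.0
wrist 150 [0.3747 0.1252] R 0.1469 az -174.8 size mm [37.3 33.3] ang 90.0
wrist 180 [0.372  0.1254] R 0.1496 az -175.0 size mm [32.  32.7] ang 90.0
side 120 [0.3761 0.1766] R 0.1498 az 165.3 size mm [17.3 46.7] ang 90.0
side 150 [0.3765 0.1721] R 0.1484 az 166.9 size mm [29.8 13. ] ang 8.7
top 120 [0.3785 0.1647] R 0.1449 az 169.6 size mm [13.3 18.7] ang 90.0
top 150 [0.3777 0.1645] R 0.1457 az 169.7 size mm [11.3 15.3] ang 90.0
(210, 195, 3)
```

The side view gives 29.8 x 13 mm, a good match, at azimuth 166.9. The wrist view of the fin is now blocked, so I'll re-use the earlier wrist pictures (pose from the recorded TCP), taking the tray centre from the same picture.

```bash
cat > fin2.py <<'E'
from fin import *
o=manip.get_obs();p0=cam("wrist")
def TT(pos,q):
    T=np.eye(4);T[:3,:3]=Ro.from_quat(q).as_matrix();T[:3,3]=pos;return T
X=np.linalg.inv(TT(o["position"],o["ee_rot"]))@np.array(p0["pose"])
def circ(P):
    w=np.linalg.lstsq(np.c_[2*P,np.ones(len(P))],(P**2).sum(1),rcond=None)[0];return w[:2],np.sqrt(w[2]+w[:2]@w[:2])
def load(f,pos,q,off,sc,size):
    a=cv2.cvtColor(cv2.imread("pics/"+f),cv2.COLOR_BGR2RGB)[:size[1],:size[0]]
    fr=np.zeros((400,640,3),np.uint8);a=cv2.resize(a,None,fx=1/sc,fy=1/sc,interpolation=3);fr[off[1]:off[1]+a.shape[0],off[0]:off[0]+a.shape[1]]=a
    return dict(frame=fr,mtx=p0["mtx"],fish=True,pose=TT(pos,q)@X)
for name,p in(("w3",load("w3.png",[.4561,.0308,.1523],[.936,.352,.001,.002],(0,0),1,(640,400))),
 ("w7",load("w7.png",[.4607,.0821,.2228],[.936,.352,.003,.003],(150,0),4/3,(400,400))),
 ("w8",load("w8.png",[.5193,.1365,.1283],[.933,.36,.001,.002],(150,60),1.5,(510,510)))):
    hsv=cv2.cvtColor(p["frame"],cv2.COLOR_RGB2HSV)
    tan=((hsv[...,0]>17)&(hsv[...,0]<32)&(hsv[...,1]>60)&(hsv[...,2]>170)).astype(np.uint8)
    tan=cv2.morphologyEx(tan,cv2.MORPH_OPEN,np.ones((3,3)))
    k,l,s,_=cv2.connectedComponentsWithStats(tan);i=1+s[1:,4].argmax()
    h=cv2.convexHull(max(cv2.findContours((l==i).astype(np.uint8),0,1)[0],key=len))[:,0]
    P=np.array([atz(p,q,.024)[:2] for q in h]);P=P[np.abs(np.hypot(*(P-C).T)-.121)<.005]
    c,r=circ(P);print(name,"axis",c.round(4),"r",r.round(4))
    im=topview(p,.033,1500,(.33,.47),(.11,.24));hs=cv2.cvtColor(im,cv2.COLOR_RGB2HSV)
    cv2.imwrite(f"pics/fin_{name}.png",cv2.cvtColor(im,cv2.COLOR_RGB2BGR))
    for lo in(100,130,160):
        m=((hs[...,1]<50)&(hs[...,2]>lo)).astype(np.uint8)
        k,l,s,cc=cv2.connectedComponentsWithStats(m)
        for i in range(1,k):
            if s[i,4]>150:
                Q=np.array([.47-cc[i,1]/1500,.24-cc[i,0]/1500]);d=Q-c;R=np.hypot(*d)
                if .13<R<.16:
                    rr=cv2.minAreaRect(cv2.findContours((l==i).astype(np.uint8),0,1)[0][0])
                    print(" ",lo,Q.round(4),"R",R.round(4),"az",np.degrees(np.arctan2(d[1],d[0])).round(1),np.round(np.array(rr[1])/1.5,1),round(rr[2],1))
E
python3 fin2.py
```

```text
w3 axis [0.5214 0.1382] r 0.1202
  100 [0.3833 0.1662] R 0.1409 az 168.6 [36.8 28.2] 47.0
  130 [0.381 0.167] R 0.1433 az 168.4 [29.3 12.9] 11.7
  160 [0.3805 0.1673] R 0.1439 az 168.3 [28.5 11.6] 11.3
w7 axis [0.5211 0.1385] r 0.1205
  100 [0.3847 0.1669] R 0.1393 az 168.2 [30.1 32.1] 12.3
  130 [0.3808 0.1673] R 0.1432 az 168.4 [29.7 13.1] 11.3
  160 [0.3802 0.1676] R 0.1439 az 168.3 [29.3 11.9] 12.1
w8 axis [0.5217 0.139 ] r 0.1203
  100 [0.3829 0.1686] R 0.142 az 168.0 [35.9 17.6] 21.5
  130 [0.3815 0.1683] R 0.1432 az 168.2 [30.  12.6] 12.1
  160 [0.3808 0.1683] R 0.1439 az 168.3 [28.9 11.2] 12.1
```

The fin azimuth is 168.3° from three pictures, and its face orientation agrees (11.7° gives 168.3°). The bar azimuth is 186.2° now (cup ring start 222.3°, jaws 222.2°), so turn −18°.

Request:
{"name": "jog_arm", "arguments": {
  "translation": [
    [0,0,0],
    [0,0,0],
    [0,0,0],
    [0,0,0],
    [0,0,0],
    [0,0,0],
    [0,0,0],
    [0,0,0],
    [0,0,0],
    [0,0,0]
  ],
  "turn": [-1,-4,-8,-12,-15,-17,-18,-18,-18,-18]
}}

```text
clock: 16.83
position: [0.5208, 0.1391, 0.1315]
ee_rot: [0.995, -0.102, 0.001, 0.003]
ft_force: [-4.5, -1.1, 4.2]
grip_width: 0.16
```

```bash
python3 - <<'E'
from fin import *
state();C=np.array([.5213,.1385])
P={n:cam(n) for n in("wrist","side","top")}
# fastened jars' lids / shaker relative to axis: rectify at lid height .086, cup rims .042
az=lambda X:np.degrees(np.arctan2(*(X[:2]-C)[::-1]))%360
for n,p in P.items():
  for k,z in(("shaker",.024),("shaker_mid",.069),("front",.024)):
    for r in manip.pinpoint(p,k):
      X=atz(p,r["at"],z)
      if abs(np.hypot(*(X[:2]-C))-.09)<.02: print(n,k,round(r["confidence"],2),X.round(4),"az",az(X).round(1))
w=P["wrist"];im=w["frame"];save(w,"w9full.png")
a=cv2.resize(im[:, 140:500],None,fx=1.1,fy=1.1);b=cv2.resize(P["side"]["frame"][215:355,235:385],None,fx=2.6,fy=2.6,interpolation=2)
b=np.vstack([b,np.zeros((a.shape[0]-b.shape[0],b.shape[1],3),np.uint8)]) if b.shape[0]<a.shape[0] else b[:a.shape[0]]
cv2.imwrite("pics/final.png",cv2.cvtColor(np.hstack([a,b]),cv2.COLOR_RGB2BGR))
E
```

```text
t 16.83 pos [0.5208 0.1391 0.1315] jawaz -101.7 tilt [ 0.003  0.005 -1.   ] F [-4.5 -1.1  4.2] T [-0.12  0.99 -0.04] w 0.16 q [ 0.26  0.27 -0.7   1.75  0.19  1.19 -2.27]
wrist shaker_mid 0.8 [0.4359 0.1573 0.069 ] az 167.6
side shaker 0.92 [0.4379 0.1512 0.024 ] az 171.3
side shaker_mid 0.83 [0.4277 0.1561 0.069 ] az 169.4
side front 0.85 [0.43   0.1571 0.024 ] az 168.5
top shaker 0.68 [0.4316 0.1518 0.024 ] az 171.5
top shaker_mid 0.86 [0.4341 0.1635 0.069 ] az 164.0
top front 0.93 [0.4339 0.1563 0.024 ] az 168.5
```

View pics/final.png

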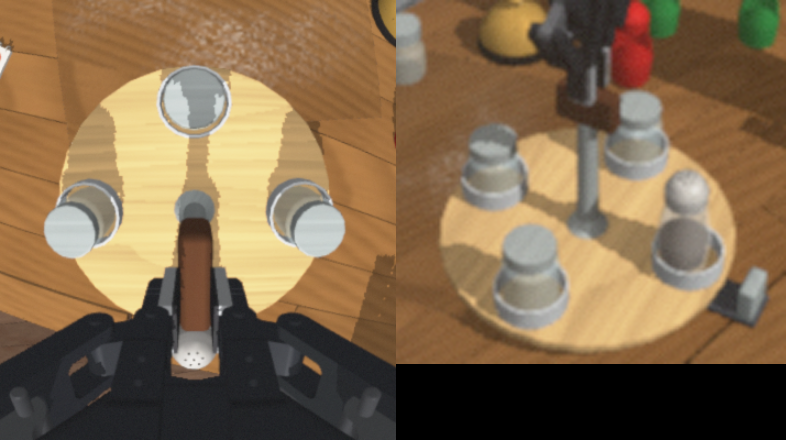

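```bash
python3 - <<'E'
from fin import *
p=cam("wrist");state()
def circ(P):
    P=np.array(P)[:,:2];w=np.linalg.lstsq(np.c_[2*P,np.ones(len(P))],(P**2).sum(1),rcond=None)[0];return w[:2],np.sqrt(w[2]+w[:2]@w[:2])
hsv=cv2.cvtColor(p["frame"],cv2.COLOR_RGB2HSV)
tan=((hsv[...,0]>17)&(hsv[...,0]<32)&(hsv[...,1]>60)&(hsv[...,2]>150)).astype(np.uint8)
k,l,s,_=cv2.connectedComponentsWithStats(cv2.morphologyEx(tan,cv2.MORPH_OPEN,np.ones((3,3))));i=1+s[1:,4].argmax()
h=cv2.convexHull(max(cv2.findContours((l==i).astype(np.uint8),0,1)[0],key=len))[:,0]
P=np.array([atz(p,q,.024)[:2] for q in h]);P=P[np.abs(np.hypot(*(P-C).T)-.121)<.004];c,r=circ(P);print("axis",c.round(4),r.round(4),len(P))
g=(hsv[...,1]<60)&(hsv[...,2]>90);pts=[]
for a in np.arange(0,360,5):
    for rr in np.arange(40,26,-.5):
        x,y=317+rr*np.cos(np.radians(a)),92+rr*np.sin(np.radians(a))
        if g[int(round(y)),int(round(x))]: pts.append((x,y));break
Q=np.array([atz(p,q,.042)[:2] for q in pts]);d,r=circ(Q);e=np.abs(np.hypot(*(Q-d).T)-r);Q=Q[e<.0015];d,r=circ(Q)
print("far ring",d.round(4),r.round(4),len(Q),"R",np.hypot(*(d-c)).round(4),"cup az",(np.degrees(np.arctan2(*(c-d)[::-1]))%360).round(1))
E
```

```text
t 17.48 pos [0.5208 0.1391 0.1315] jawaz -101.7 tilt [ 0.003  0.005 -1.   ] F [-4.6 -0.7  4.5] T [-0.26  1.05 -0.01] w 0.16 q [ 0.26  0.27 -0.7   1.75  0.19  1.19 -2.27]
axis [0.5217 0.1384] 0.12 43
far ring [0.6096 0.1201] 0.0284 72 R 0.0898 cup az 168.2
```

The opposite cup's ring puts the empty-cup direction at 168.2°, against 168.3° for the fin. Everything is still, so I'm handing in.

```bash
python3 -c "
from workcell import manip
print(manip.hand_in())"
```

```text
the job is handed in; nothing more can be done
None
```

The sugar shaker is in the empty cup, and the carousel is turned so that the cup lines up with the fin. I handed in at about 17.5 s, with the gripper still holding the crossbar.

- **Placing:** I picked the grey-capped shaker and set it in the cup. Contact came at the expected floor height, and after release the pictures showed it upright with its cap up.
- **Turning:** I gripped the crossbar and turned the carousel 54° clockwise.
- **Last checks:**
  - The cup direction measured 168.2°, taken from the ring of the opposite cup. The jaws read 168.3° and the fin 168.3°, the fin from three earlier pictures.
  - The arm was still, with under 7 N on the tool.
- **Disagreements:**
  - Single detections of the shaker itself scattered between 164° and 171.5°, with the closest camera giving 167.6°. I trusted the ring and fin fits instead.
  - The shaker may stand a millimetre or two off-centre within the cup's clearance.
- **Other objects:** I did not touch any of them.

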